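# Sort the washed cutlery into its trays

### The job

Sort the five loose pieces of cutlery on the green tray into the three grey cutlery trays: put each piece into the tray that already holds its own kind, lying down inside it with its handle pointing the same way as the handles already there. Leave the shaker and the tub where they stand.

Things in the scene. Friction and masses are not known exactly. Their poses are not given: they have to be found in the camera images.
- fork_a (a point): Steel table fork, one of two alike, loose on the green tray, 60 g, head 28 mm wide with four tines; 190 mm long, the point at its middle, 11 mm above what it lies on (it lies arched). Handle 17 mm wide at its end, 10 mm wide and 5 mm thick at the point. x along the piece towards the head, z up.
- fork_b (a point): Steel table fork, one of two alike, loose on the green tray, 60 g, head 28 mm wide with four tines; 190 mm long, the point at its middle, 11 mm above what it lies on (it lies arched). Handle 17 mm wide at its end, 10 mm wide and 5 mm thick at the point. x along the piece towards the head, z up.
- spoon_a (a point): Steel table spoon, one of two alike, loose on the green tray, 60 g, oval bowl 41 mm wide, 11 mm deep; 190 mm long, the point at its middle, 11 mm above what it lies on (it lies arched). Handle 17 mm wide at its end, 10 mm wide and 5 mm thick at the point. x along the piece towards the head, z up.
- spoon_b (a point): Steel table spoon, one of two alike, loose on the green tray, 60 g, oval bowl 41 mm wide, 11 mm deep; 190 mm long, the point at its middle, 11 mm above what it lies on (it lies arched). Handle 17 mm wide at its end, 10 mm wide and 5 mm thick at the point. x along the piece towards the head, z up.
- knife (a point): Steel table knife, the only loose one, flat on the green tray, 90 g. The point is half-way up the 11 mm thick, 17.5 mm wide handle, which reaches 88 mm behind and 14 mm ahead of it; the blade, 20 mm wide, 3 mm thick, ends 107 mm ahead. x along the piece towards the tip, z up. The green tray is fixed, 375 x 500 mm, floor 4 mm, lip 10 mm above the worktop.
- fork_tray_end (a point): Fixed grey tray with three forks fixed in it. Inside 260 x 118 mm, walls 3 mm, rim 57 mm above the inner floor. The point: on that floor, middle of the short end wall to which those handles point. x from there along the tray (its middle at 130 mm), y left across it, z up. The three lie in the right half (y -59 to -10 mm), up to 26 mm above the floor; the left half is empty.
- spoon_tray_end (a point): Fixed grey tray with three spoons fixed in it. Inside 260 x 118 mm, walls 3 mm, rim 57 mm above the inner floor. The point: on that floor, middle of the short end wall to which those handles point. x from there along the tray (its middle at 130 mm), y left across it, z up. The three lie in the right half (y -59 to -10 mm), up to 26 mm above the floor; the left half is empty.
- knife_tray_end (a point): Fixed grey tray with three knives fixed in it. Inside 260 x 118 mm, walls 3 mm, rim 57 mm above the inner floor. The point: on that floor, middle of the short end wall to which those handles point. x from there along the tray (its middle at 130 mm), y left across it, z up. The three lie in the right half (y -59 to -10 mm), up to 23 mm above the floor; the left half is empty.
- shaker (a point): Bystander: round steel shaker with a yellow top, 71 mm across, 96 mm tall, standing loose on the worktop beyond the trays; the point is at its centre, half-way up.
- tub (a point): Bystander: round white food tub with a blue lid, 98 mm across, 73 mm tall, standing loose on the worktop beyond the trays; the point is at its centre, half-way up.
There are look-alikes about, which are no part of the job. Leave any brown look-alike of the part that bears spoon_b alone.

How it is judged:
At the end, for the whole second after the job is handed in: Each of the five pieces lies in the tray of its own kind, its middle within the walls and under 55 mm above the inner floor, within 0.27 rad of level along its length, its handle towards the end to which the handles already there point; all released and at rest (x of fork_a in the frame of fork_tray_end between 0.07 and 0.19 m and y of fork_a in the frame of fork_tray_end between -0.059 and 0.059 m and z of fork_a in the frame of fork_tray_end between 0 and 0.055 m and x of fork_tray_end in the frame of fork_a below -0.05 m and angle between fork_a's own x axis and vertical between 1.301 and 1.841 rad and linear speed of each of fork_a_body, fork_b_body, spoon_a_body, spoon_b_body, knife_body below 0.02 m/s and angular speed of each of fork_a_body, fork_b_body, spoon_a_body, spoon_b_body, knife_body below 0.2 rad/s and x of fork_b in the frame of fork_tray_end between 0.07 and 0.19 m and y of fork_b in the frame of fork_tray_end between -0.059 and 0.059 m and z of fork_b in the frame of fork_tray_end between 0 and 0.055 m and x of fork_tray_end in the frame of fork_b below -0.05 m and angle between fork_b's own x axis and vertical between 1.301 and 1.841 rad and x of spoon_a in the frame of spoon_tray_end between 0.07 and 0.19 m and y of spoon_a in the frame of spoon_tray_end between -0.059 and 0.059 m and z of spoon_a in the frame of spoon_tray_end between 0 and 0.055 m and x of spoon_tray_end in the frame of spoon_a below -0.05 m and angle between spoon_a's own x axis and vertical between 1.301 and 1.841 rad and x of spoon_b in the frame of spoon_tray_end between 0.07 and 0.19 m and y of spoon_b in the frame of spoon_tray_end between -0.059 and 0.059 m and z of spoon_b in the frame of spoon_tray_end between 0 and 0.055 m and x of spoon_tray_end in the frame of spoon_b below -0.05 m and angle between spoon_b's own x axis and vertical between 1.301 and 1.841 rad and x of knife in the frame of knife_tray_end between 0.07 and 0.19 m and y of knife in the frame of knife_tray_end between -0.059 and 0.059 m and z of knife in the frame of knife_tray_end between 0 and 0.055 m and x of knife_tray_end in the frame of knife below -0.05 m and angle between knife's own x axis and vertical between 1.301 and 1.841 rad); the robot touches nothing.
It fails at once if the shaker is pushed more than 20 mm or tipped (distance of shaker from where it was at the start of the episode above 0.02 m or angle between shaker's own z axis and vertical above 0.3 rad).
It fails at once if the tub is pushed more than 20 mm or tipped (distance of tub from where it was at the start of the episode above 0.02 m or angle between tub's own z axis and vertical above 0.3 rad).
It also fails if it takes over 134 s, if anything falls off the work surface, if the arm or the gripper's body presses on something with over 40 N, if the wrist force passes 120 N, or if a joint passes its speed limit or range.

### The arm

A 7-joint arm with a two-finger parallel gripper is mounted at the origin on the work surface. World frame = base frame: x ahead of the robot, y to its left, z up, the work surface at z = 0. Lengths are in m, angles in rad, forces in N, time in s.
With the tool pointing down it reaches from about 0.4 to 0.85 m from the base axis. Payload 10.4 kg.
Tool frame: the origin (TCP) lies between the finger pads; the fingertips stand 11 mm ahead of it and the grasp point (between the pads) lies 8 mm behind it; z points along the fingers, y is the direction in which the jaws open and shut (so a half turn about z gives the same grasp; the last joint's range is limited). The gripper opens to 87 mm and grips with 3 to 60 N. Pads are 19 mm wide; open, the fingers measure 117 mm over their backs; the gripper's body (75 mm by 190 mm) begins 51 mm behind the grasp point.
Start: joints at [-1.272, 0.332, -0.065, 1.46, 0.022, 1.35, -0.088], TCP at [0.198, 0.593, 0.234] pointing down, gripper open.
Joint ranges: [-2.6, 2.6], [-0.5, 2.12], [-1.47, 1.34], [0.16, 2.42], [-1.27, 4.41], [0.06, 2.06], [-2.6, 2.6]. Speed limits (rad/s): [2.22, 2.22, 2.79, 2.79, 3.14, 3.14, 3.14].

### API

Orientations are given as a unit quaternion [x, y, z, w].
In Python, from bench import r, eyes gives the robot as it stands.
- The arm moves only by the shell command python3 -m inch 'ROWS' [FORCE]. ROWS is a JSON object of lists of equal length, an entry for each row: "translation": the shift along the world's x, y, z scaled (see below), a list of three; "rot": the turn, a rotation vector about the world's x, y, z scaled (see below), a list of three; "jaw": the finger opening in mm, from 0 to 87. In form: {"translation": [[tx, ty, tz], ...], "rot": [[ax, ay, az], ...], "jaw": [jaw, ...]}. A call has 1 to 20 rows; each row is the pose to reach, as a shift and turn from the pose measured when the call began; what a row does not reach only later rows make up. The controller multiplies each number of a shift by 100 mm and each number of a turn by 60 degrees. A row lasts 1/10 s, in which the tool goes at most 50 mm and 8.59 degrees, less where a joint would pass 70% of its speed; a pose out of reach is approached as far as the arm can. A call with a number of a shift or a turn outside -1 to 1 is refused whole. A call with a gripper value outside its range is refused whole. The fingers move at their own pace and stop on an object; FORCE is the grip in N (left out, the last holds). Time passes only in rows, so rows that repeat a pose let the fingers close. It gives the time, the measured TCP pose, the force and the opening at its end, in the units of the state.
- r.read_state(): the state, without advancing time (a new reading comes with each control period).
- eyes.camera(name): name is "scene" or "side" or "wrist"; returns the picture (384x512x3 uint8, blue, green, red); there is no depth.
- eyes.calibration(name): a dict with "fx", "fy", "cx", "cy" (pixels), "distortion" ([k1, k2, p1, p2, k3] as OpenCV has them; the pictures are not rectified), "R" (3x3) and "t" (3): a world point X has camera coordinates R X + t; the wrist camera has in their place "hand_eye" (4x4, takes a point from camera to tool coordinates, whose origin is the TCP and whose axes are the flange's). Camera axes: x right, y down, z forward; pixel columns grow to the right and rows downward; lengths in m; the calibration is good to about 2 mm. A picture is of the moment at which its call begins: read the wrist's pose just before it. calibration takes no time and is no camera call.
- r.close_job(): hands the job in, once; it reports no verdict.
The state is a dict: "time": time; "joint_positions": joint angles; "joint_vel": joint speeds; "joint_torque": joint torques, N m; "ee_pos": TCP position; "eef_rot": TCP orientation; "ft_force": force on the tool from outside, world axes, zero at the start; "torque": the same for the moment, N m; "width": finger opening in m.
Only numpy, scipy, OpenCV 4.12 (cv2) and the standard library are available. Lean on these libraries where they do the work, as an engineer would, in place of code of your own. Each camera call takes 0.05 s, during which the arm holds its last target. There are 200 camera calls.

## Working session

There is one attempt and no reset: what is moved stays moved. The work goes in short steps, Python scripts to look and compute and a shell command to move; the robot and the scene stay as the last step left them, time stands still between calls to the robot, and variables do not carry over. Pictures are saved under pics/ and viewed, about 12 in all and at most 16, crops included, and the job is handed in when it is done.

```bash
ls; mkdir -p pics; python3 - <<'E'
from bench import r, eyes
import cv2,numpy as np
s=r.read_state();print({k:np.round(v,3).tolist() for k,v in s.items()})
for n in("scene","side","wrist"):
    im=eyes.camera(n);cv2.imwrite(f"pics/{n}0.png",im)
    c=eyes.calibration(n);print(n,{k:np.round(v,4).tolist() for k,v in c.items()})
a=cv2.imread("pics/scene0.png")
cv2.imwrite("pics/scene0x.png",cv2.resize(a,(800,600),interpolation=cv2.INTER_CUBIC))
E
```

```text
pics
{'time': 0.0, 'joint_positions': [-1.272, 0.333, -0.065, 1.461, 0.022, 1.35, -0.089], 'joint_vel': [0.001, -0.001, -0.001, 0.001, -0.0, 0.002, 0.0], 'joint_torque': [-0.0, -62.323, 0.025, -38.991, -0.061, 0.039, 0.0], 'ee_pos': [0.198, 0.593, 0.233], 'eef_rot': [0.16, 0.987, -0.001, -0.0], 'ft_force': [-0.413, 0.899, 0.747], 'torque': [-0.047, 0.099, -0.007], 'width': 0.087}
scene {'fx': 376.3577, 'fy': 376.3577, 'cx': 253.7861, 'cy': 190.7331, 'distortion': [-0.0875, 0.0, 0.0, 0.0, 0.0], 'R': [[0.3379, 0.9411, 0.0098], [0.6485, -0.2253, -0.7272], [-0.6821, 0.2521, -0.6864]], 't': [-0.1925, -0.2724, 1.6422]}
side {'fx': 367.9944, 'fy': 367.9944, 'cx': 252.5699, 'cy': 191.7589, 'distortion': [-0.011, 0.0, 0.0, 0.0, 0.0], 'R': [[0.9716, -0.2367, -0.0038], [-0.1722, -0.6956, -0.6975], [0.1624, 0.6783, -0.7166]], 't': [-0.4926, 0.1405, 1.0749]}
wrist {'fx': 282.7033, 'fy': 282.7033, 'cx': 260.2903, 'cy': 186.97, 'distortion': [-0.0541, 0.0, 0.0, 0.0, 0.0], 'hand_eye': [[-0.0004, -0.9557, -0.2944, 0.0809], [1.0, -0.0003, -0.0002, 0.0], [0.0001, -0.2944, 0.9557, -0.1518], [0.0, 0.0, 0.0, 1.0]]}
```

View pics/scene0x.png

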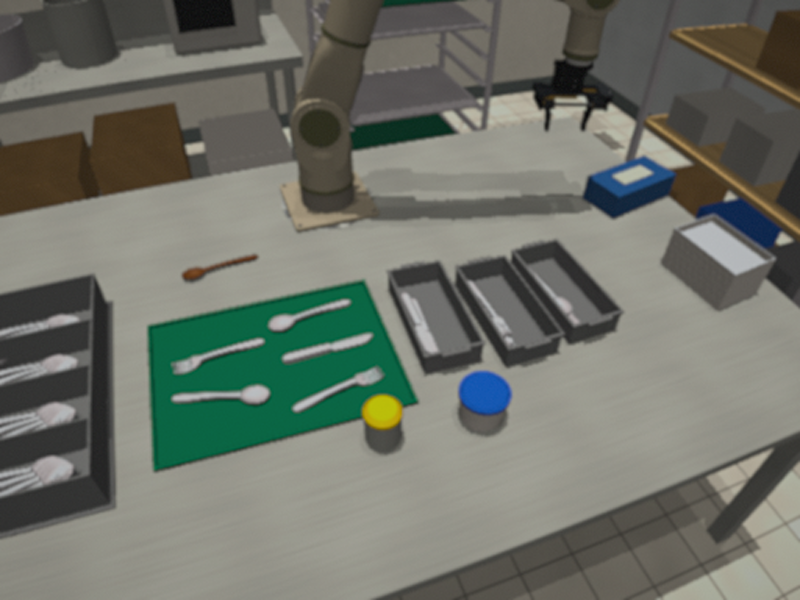

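```bash
python3 - <<'E'
import cv2
a=cv2.imread("pics/side0.png")
cv2.imwrite("pics/side0x.png",cv2.resize(a,(800,600),interpolation=cv2.INTER_CUBIC))
E
```

```text
(no output)
```

View pics/side0x.png

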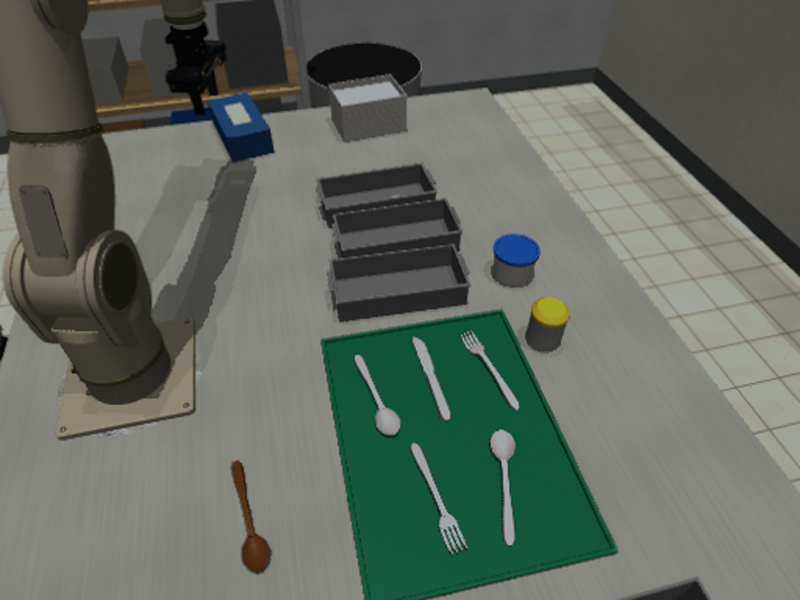

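Side view (800-px scale): silvery candidates on the green tray are spoons (378,395) and (504,485), forks (438,500) and (490,370), and the knife (432,378). The look-alikes to leave are the brown spoon (248,520) and the cutlery box at bottom right. The trays are at (400,285), (397,230) and (377,192); their contents need a closer look.

```bash
cat > h.py <<'E'
import cv2,numpy as np
from scipy.spatial.transform import Rotation as Ro
from bench import r, eyes
def cam(name,st=None):
    c=eyes.calibration(name);K=np.array([[c['fx'],0,c['cx']],[0,c['fy'],c['cy']],[0,0,1]])
    if name=='wrist':
        T=np.eye(4);T[:3,:3]=Ro.from_quat(st['eef_rot']).as_matrix();T[:3,3]=st['ee_pos']
        W=np.linalg.inv(T@np.array(c['hand_eye']));R,t=W[:3,:3],W[:3,3]
    else:R,t=np.array(c['R']),np.array(c['t'])
    return K,np.array(c['distortion']),R,t
def toplane(C,uv,z):
    K,d,R,t=C;uv=np.array(uv,float).reshape(-1,1,2)
    p=cv2.undistortPoints(uv,K,d).reshape(-1,2);D=np.c_[p,np.ones(len(p))]@R;o=-R.T@t
    return o+D*((z-o[2])/D[:,2])[:,None]
def proj(C,X):
    K,d,R,t=C;return cv2.projectPoints(np.array(X,float).reshape(-1,1,3),cv2.Rodrigues(R)[0],t,K,d)[0].reshape(-1,2)
def pieces(C,im,z=0.012,out=None):
    """bright grey blobs -> world centre (mid extent), axis, length, end widths"""
    hsv=cv2.cvtColor(im,cv2.COLOR_BGR2HSV)
    m=((hsv[...,2]>120)&(hsv[...,1]<60)).astype('uint8')
    g=cv2.inRange(hsv,(60,120,40),(90,255,255))
    cs,_=cv2.findContours(g,cv2.RETR_EXTERNAL,cv2.CHAIN_APPROX_NONE);cc=max(cs,key=cv2.contourArea)
    hull=np.zeros_like(m);cv2.fillPoly(hull,[cv2.convexHull(cc)],1)
    m&=cv2.erode(hull,np.ones((3,3)))
    n,l,s,_=cv2.connectedComponentsWithStats(m)
    for i in range(1,n):
        if s[i,4]<60: continue
        v,u=np.nonzero(l==i);P=toplane(C,np.c_[u,v],z)[:,:2];c=P.mean(0)
        w,V=np.linalg.eigh(np.cov((P-c).T));a=V[:,1];x=(P-c)@a;y=(P-c)@V[:,0]
        mid=c+a*(x.max()+x.min())/2;x-=(x.max()+x.min())/2
        wd=lambda q:round(1000*np.ptp(y[q]))
        print(f"px({u.mean():.0f},{v.mean():.0f}) mid {mid.round(4)} ang {np.degrees(np.arctan2(a[1],a[0])):.1f} len {np.ptp(x)*1e3:.0f} w- {wd((x<-.06)&(x>-.08))} w0 {wd(abs(x)<.01)} w+ {wd((x>.06)&(x<.08))}")
E
python3 - <<'E'
from h import *
for n in('side','scene'):
    print(n);pieces(cam(n),cv2.imread(f'pics/{n}0.png'))
C=cam('side')
q=[(330,262),(464,246),(468,297),(335,213),(458,201),(461,246),(318,180),(432,166),(436,195)]
print(toplane(C,np.array(q)/1.5625,0.059).round(3))
print(toplane(C,np.array([(545,335),(515,265)])/1.5625,0.045).round(3))
print(r.read_state()['time'])
E
```

```text
side
px(315,237) mid [ 0.6535 -0.1566] ang 100.2 len 185 w- 15 w0 8 w+ 27
px(276,241) mid [ 0.5401 -0.1432] ang 91.3 len 191 w- 16 w0 15 w+ 19
px(243,259) mid [ 0.4309 -0.154 ] ang 98.7 len 184 w- 39 w0 8 w+ 13
px(323,305) mid [ 0.5959 -0.3741] ang 72.8 len 193 w- 13 w0 8 w+ 39
px(280,321) mid [ 0.4827 -0.3639] ang 95.5 len 185 w- 27 w0 8 w+ 14
scene
px(193,201) mid [ 0.4273 -0.1558] ang 96.3 len 188 w- 44 w0 14 w+ 20
px(210,222) mid [ 0.5399 -0.1419] ang 89.3 len 194 w- 22 w0 21 w+ 26
px(136,227) mid [ 0.4827 -0.3623] ang 97.4 len 188 w- 35 w0 15 w+ 20
px(217,248) mid [ 0.6533 -0.156 ] ang 99.4 len 186 w- 19 w0 13 w+ 34
px(146,252) mid [ 0.5939 -0.3741] ang 74.6 len 189 w- 16 w0 9 w+ 43
[[ 0.406  0.156  0.059]
 [ 0.694  0.137  0.059]
 [ 0.653 -0.011  0.059]
 [ 0.444  0.319  0.059]
 [ 0.732  0.295  0.059]
 [ 0.688  0.139  0.059]
 [ 0.425  0.461  0.059]
 [ 0.715  0.452  0.059]
 [ 0.689  0.33   0.059]]
[[ 0.767 -0.129  0.045]
 [ 0.786  0.068  0.045]]
0.15
```

```bash
python3 -m inch '{"translation":[[0.4,-0.5,0.15],[0.75,-0.98,0.3],[0.75,-0.98,0.3]],"rot":[[0,0,0.1],[0,0,0.2],[0,0,0.3]],"jaw":[87,87,87]}'
python3 -m inch '{"translation":[[0.4,-0.5,0.15],[0.75,-0.98,0.3],[0.75,-0.98,0.3]],"rot":[[0,0,0],[0,0,0],[0,0,0]],"jaw":[87,87,87]}'
python3 -m inch '{"translation":[[0.4,-0.5,0.15],[0.75,-0.98,0.3],[0.75,-0.98,0.3]],"rot":[[0,0,0],[0,0,0],[0,0,0]],"jaw":[87,87,87]}'
python3 -m inch '{"translation":[[0.4,-0.5,0.15],[0.75,-0.98,0.3],[0.75,-0.98,0.3],[0.75,-0.98,0.3]],"rot":[[0,0,0],[0,0,0],[0,0,0],[0,0,0]],"jaw":[87,87,87,87]}'
python3 - <<'E'
from h import *
s=r.read_state();im=eyes.camera('wrist');np.savez('pics/w1.npz',im=im,**{k:s[k] for k in('ee_pos','eef_rot')})
cv2.imwrite('pics/w1.png',cv2.resize(im,(800,600),interpolation=cv2.INTER_CUBIC))
E
```

```text
time: 0.45
ee_pos: [0.2757, 0.4917, 0.2637]
eef_rot: [0.004, 1.0, -0.001, 0.001]
ft_force: [1.2, 1.4, -0.2]
width: 0.0867
time: 0.75
ee_pos: [0.3532, 0.3905, 0.2947]
eef_rot: [0.005, 1.0, -0.001, 0.001]
ft_force: [0.4, 0.6, -0.6]
width: 0.087
time: 1.05
ee_pos: [0.4304, 0.2891, 0.3256]
eef_rot: [0.007, 1.0, -0.001, 0.002]
ft_force: [0.1, 0.1, -0.5]
width: 0.0875
time: 1.45
ee_pos: [0.508, 0.1862, 0.3566]
eef_rot: [0.011, 1.0, -0.001, 0.003]
ft_force: [-1.2, -0.0, 0.1]
width: 0.087
```

View pics/w1.png

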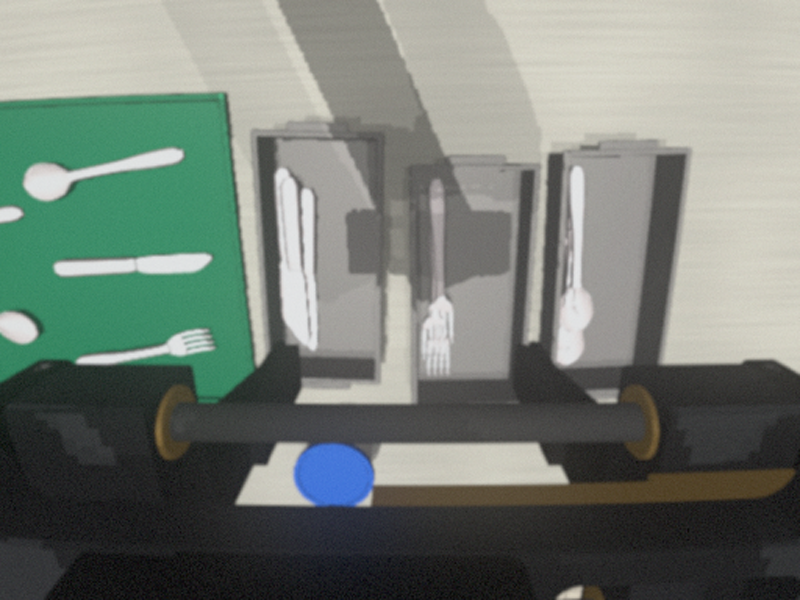

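Wrist view: the knives are in the left tray (295,260), forks in the middle one (438,280) and spoons in the right one (572,265). All handles point to the image top, which is world -x. The existing items lie in the image left, i.e. tray y<0, which agrees with the description. I'll crop the trays for the edges and the loose knife for its heading.

```bash
python3 - <<'E'
from h import *
im=np.load('pics/w1.npz')['im']
c=cv2.resize(im[70:262,155:450],None,fx=2.7,fy=2.7,interpolation=cv2.INTER_CUBIC);print(c.shape)
cv2.putText(c,'o=155,70 s=2.7',(5,510),0,.5,(0,0,255));cv2.imwrite('pics/w1c.png',c)
E
```

```text
(518, 796, 3)
```

View pics/w1c.png

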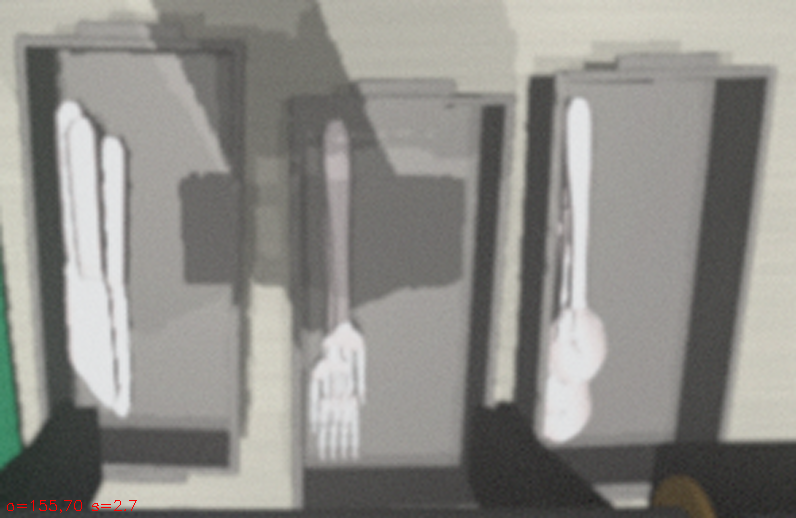

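```bash
python3 - <<'E'
from h import *
d=np.load('pics/w1.npz');C=cam('wrist',d)
f=lambda q,z:print(z,toplane(C,np.array(q)/2.7+[155,70],z)[:,:2].round(3).tolist())
print('T1');f([(27,47),(235,50),(240,200),(232,468),(45,390)],.06);f([(60,55),(75,400),(97,430),(230,430)],.003)
print('T2');f([(300,103),(505,103),(490,395),(298,300)],.06);f([(483,105),(465,465),(305,465)],.003)
print('T3');f([(555,77),(768,77),(725,440),(530,77),(518,395)],.06);f([(556,80),(715,80),(680,445),(535,440)],.003)
pieces(C,d['im'])
# scene check
E
```

```text
T1
0.06 [[0.406, 0.044], [0.411, 0.16], [0.495, 0.16], [0.671, 0.147], [0.613, 0.03]]
0.003 [[0.409, 0.046], [0.645, 0.031], [0.669, 0.045], [0.671, 0.142]]
T2
0.06 [[0.441, 0.196], [0.443, 0.313], [0.623, 0.314], [0.557, 0.193]]
0.003 [[0.446, 0.314], [0.704, 0.315], [0.701, 0.196]]
T3
0.06 [[0.429, 0.341], [0.429, 0.465], [0.659, 0.474], [0.429, 0.326], [0.623, 0.332]]
0.003 [[0.431, 0.361], [0.432, 0.465], [0.692, 0.476], [0.685, 0.366]]
px(58,110) mid [ 0.431  -0.1549] ang 98.0 len 199 w- 43 w0 12 w+ 19Traceback (most recent call last):
  File "<stdin>", line 7, in <module>
  File "h.py", line 32, in pieces
    print(f"px({u.mean():.0f},{v.mean():.0f}) mid {mid.round(4)} ang {np.degrees(np.arctan2(a[1],a[0])):.1f} len {np.ptp(x)*1e3:.0f} w- {wd((x<-.06)&(x>-.08))} w0 {wd(abs(x)<.01)} w+ {wd((x>.06)&(x<.08))}")
                                                                                                                                         ~~^^^^^^^^^^^^^^^^^^^
  File "h.py", line 31, in <lambda>
    wd=lambda q:round(1000*np.ptp(y[q]))
                           ~~~~~~^^^^^^
    return _methods._ptp(a, axis=axis, out=out, **kwargs)
           ~~~~~~~~~~~~~^^^^^^^^^^^^^^^^^^^^^^^^^^^^^^^^^
    umr_maximum(a, axis, None, out, keepdims),
    ~~~~~~~~~~~^^^^^^^^^^^^^^^^^^^^^^^^^^^^^^
ValueError: zero-size array to reduction operation maximum which has no identity
```

Measured tray poses, all with handles at the -x end:

| Tray | Tray end (x, y) | Heading |
|---|---|---|
| T1 knives | (.408, .102) | -2.9° |
| T2 forks | (.443, .255) | 0° |
| T3 spoons | (.430, .406) | +2.5° |

The sizes agree with 260 x 118 mm. Next I go above the knife.

```bash
cat >> h.py <<'E'
def plan(x,y,z,yaw):
    s=r.read_state();R=Ro.from_quat(s['eef_rot'])
    a=np.radians(yaw);Y=np.array([np.cos(a),np.sin(a),0]);Z=np.array([0,0,-1.]);T=np.c_[np.cross(Y,Z),Y,Z]
    v=(Ro.from_matrix(T)*R.inv()).as_rotvec(degrees=True)
    print('t',round(s['time'],2),'shift',((np.array([x,y,z])-s['ee_pos'])*10).round(3),'rot',(v/60).round(3),'w',round(s['width']*1000,1),'F',np.round(s['ft_force'],1))
E
sed -i 's/wd=lambda q:.*/wd=lambda q:round(1000*np.ptp(y[q])) if q.any() else 0/' h.py
for i in 1 2 3; do :; done
python3 -m inch '{"translation":[[0.04,-0.43,-0.2],[0.08,-0.83,-0.4],[0.08,-0.83,-0.4]],"rot":[[0,0,-0.12],[0,0,-0.24],[0,0,-0.37]],"jaw":[60,50,50]}' >/dev/null
python3 -m inch '{"translation":[[0.04,-0.43,-0.2],[0.08,-0.83,-0.4],[0.08,-0.83,-0.4]],"rot":[[0,0,-0.12],[0,0,-0.24],[0,0,-0.37]],"jaw":[50,50,50]}' >/dev/null
python3 -m inch '{"translation":[[0.04,-0.43,-0.2],[0.08,-0.83,-0.4],[0.08,-0.83,-0.4]],"rot":[[0,0,-0.12],[0,0,-0.24],[0,0,-0.37]],"jaw":[50,50,50]}' >/dev/null
python3 -m inch '{"translation":[[0.04,-0.43,-0.2],[0.08,-0.83,-0.4],[0.08,-0.83,-0.4],[0.08,-0.83,-0.4]],"rot":[[0,0,-0.12],[0,0,-0.24],[0,0,-0.37],[0,0,-0.37]],"jaw":[50,50,50,50]}'
python3 - <<'E'
from h import *
plan(.54,-.152,.2,0)
s=r.read_state();im=eyes.camera('wrist');np.savez('pics/w2.npz',im=im,**{k:s[k] for k in('ee_pos','eef_rot')})
C=cam('wrist',s);pieces(C,im)
# shaker via side & scene: blob colours
for n in('side','scene'):
    h=cv2.cvtColor(cv2.imread(f'pics/{n}0.png'),cv2.COLOR_BGR2HSV);Cc=cam(n)
    for nm,lo,hi,z in(('shaker',(22,150,90),(35,255,255),.096),('tub',(105,150,90),(125,255,255),.073)):
        k,l,st,c=cv2.connectedComponentsWithStats(cv2.inRange(h,lo,hi))
        for i in range(1,k):
            if st[i,4]>80: print(n,nm,st[i],toplane(Cc,c[i],z).round(3))
cv2.imwrite('pics/w2.png',cv2.resize(im,(800,600),interpolation=cv2.INTER_CUBIC))
E
```

```text
time: 2.8
ee_pos: [0.5335, -0.1572, 0.1865]
eef_rot: [0.719, 0.695, -0.006, -0.005]
ft_force: [0.2, 0.7, 0.0]
width: 0.0499
t 2.8 shift [0.065 0.052 0.135] rot [ 0.001 -0.016  0.032] w 49.9 F [0.2 0.7 0. ]
px(268,148) mid [ 0.5412 -0.1418] ang 91.0 len 197 w- 20 w0 16 w+ 23
px(362,145) mid [ 0.6536 -0.1512] ang 100.5 len 189 w- 18 w0 12 w+ 30
px(177,176) mid [ 0.4298 -0.1548] ang 96.8 len 191 w- 43 w0 12 w+ 16
side shaker [340 191  25  18 344] [[ 0.772 -0.117  0.096]]
side tub [133  60  39  27 480] [[0.25  0.812 0.073]]
side tub [316 150  30  20 447] [[0.791 0.086 0.073]]
scene shaker [232 253  26  22 461] [[ 0.792 -0.108  0.096]]
scene tub [379 101  53  25 448] [[0.264 0.806 0.073]]
scene tub [294 238  33  27 702] [[0.798 0.087 0.073]]
```

View pics/w2.png

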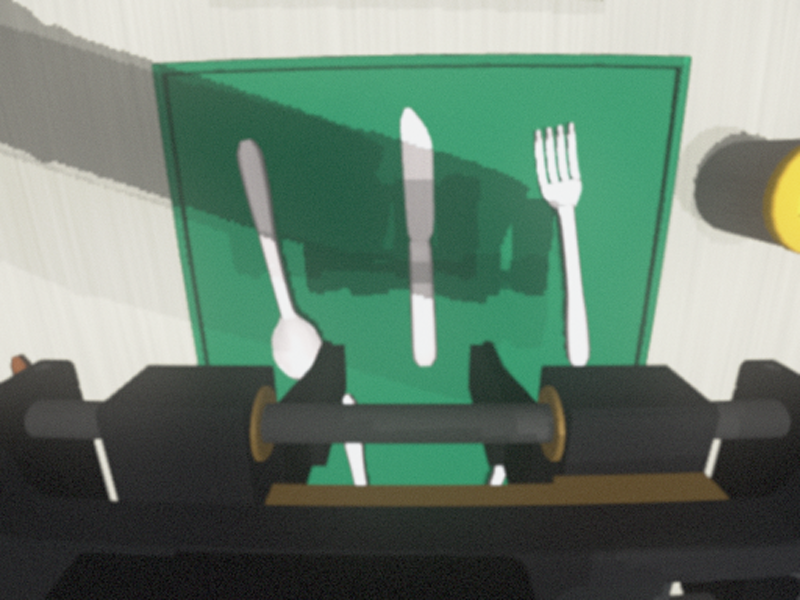

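The wrist view (image top = +y) shows the knife tip at (410,115) and its handle end at (425,365), so its heading is +90° as measured. The fork's tines and the spoon's bowl also agree with the blob widths. Descending on the knife.

```bash
python3 -m inch '{"translation":[[0.07,0.07,-0.3],[0.07,0.07,-0.7],[0.07,0.07,-0.9],[0.07,0.07,-0.9]],"rot":[[0,-0.016,0.035],[0,-0.016,0.035],[0,-0.016,0.035],[0,-0.016,0.035]],"jaw":[50,50,50,50]}' 40
python3 - <<'E'
from h import *
plan(.5405,-.15,.0175,.5)
E
```

```text
time: 3.25
ee_pos: [0.5398, -0.1464, 0.0946]
eef_rot: [0.701, 0.713, -0.001, -0.001]
ft_force: [-0.5, 0.5, -0.4]
width: 0.0498
t 3.25 shift [ 0.007 -0.036 -0.771] rot [-0.001 -0.003 -0.008] w 49.8 F [-0.5  0.5 -0.4]
```

```bash
python3 -m inch '{"translation":[[0.01,-0.036,-0.4],[0.01,-0.036,-0.7],[0.01,-0.036,-0.77],[0.01,-0.036,-0.77],[0.01,-0.036,-0.77],[0.01,-0.036,-0.77],[0.01,-0.036,-0.77],[0.01,-0.036,-0.77],[0.01,-0.036,-0.77]],"rot":[[0,0,-0.008],[0,0,-0.008],[0,0,-0.008],[0,0,-0.008],[0,0,-0.008],[0,0,-0.008],[0,0,-0.008],[0,0,-0.008],[0,0,-0.008]],"jaw":[50,50,50,50,5,5,5,5,5]}' 40
python3 -m inch '{"translation":[[0,0,0.2],[0,0,0.6],[0,0,1],[0,0,1]],"rot":[[0,0,0],[0,0,0],[0,0,0],[0,0,0]],"jaw":[5,5,5,5]}'
python3 -m inch '{"translation":[[0,0.3,0.35],[0,0.6,0.35],[0,0.9,0.35],[0,0.9,0.35]],"rot":[[0,0,-0.13],[0,0,-0.26],[0,0,-0.39],[0,0,-0.5]],"jaw":[5,5,5,5]}'
python3 - <<'E'
from h import *
plan(.536,.1236,.15,-92.9)
E
```

```text
time: 4.15
ee_pos: [0.541, -0.15, 0.018]
eef_rot: [0.704, 0.71, -0.001, -0.001]
ft_force: [0.6, 0.6, 0.5]
width: 0.0178
time: 4.55
ee_pos: [0.5437, -0.151, 0.123]
eef_rot: [0.704, 0.71, 0.002, 0.002]
ft_force: [0.7, 0.6, -0.7]
width: 0.0169
time: 4.95
ee_pos: [0.5437, -0.0559, 0.1575]
eef_rot: [0.864, 0.504, 0.002, 0.001]
ft_force: [-0.4, -0.2, -1.3]
width: 0.0169
t 4.95 shift [-0.077  1.795 -0.075] rot [ 0.003  0.003 -1.056] w 16.9 F [-0.4 -0.2 -1.3]
```

```bash
python3 -m inch '{"translation":[[-0.04,0.3,0],[-0.04,0.6,0],[-0.04,0.87,0],[-0.04,0.87,0]],"rot":[[0,0,-0.13],[0,0,-0.26],[0,0,-0.39],[0,0,-0.52]],"jaw":[5,5,5,5]}'
python3 -m inch '{"translation":[[-0.04,0.3,0],[-0.04,0.6,0],[-0.04,0.87,0],[-0.04,0.87,0],[-0.04,0.87,0]],"rot":[[0,0,-0.13],[0,0,-0.26],[0,0,-0.39],[0,0,-0.52],[0,0,-0.52]],"jaw":[5,5,5,5,5]}'
python3 - <<'E'
from h import *
plan(.536,.1236,.15,-92.9)
s=r.read_state();im=eyes.camera('wrist');np.savez('pics/w3.npz',im=im,**{k:s[k] for k in('ee_pos','eef_rot')})
a=cv2.resize(eyes.camera('side')[60:260,150:380],None,fx=2.3,fy=2.3);b=cv2.resize(im,(530,398))
c=np.zeros((600,800,3),'uint8')
c[:345,:397]=cv2.resize(a,(397,345));c[:300,400:]=cv2.resize(im,(400,300))
cv2.imwrite('pics/w3.png',c)
E
```

```text
time: 5.35
ee_pos: [0.5393, 0.0359, 0.1566]
eef_rot: [0.967, 0.253, 0.001, 0.001]
ft_force: [-0.3, 0.8, -1.3]
width: 0.0172
time: 5.85
ee_pos: [0.5348, 0.1236, 0.156]
eef_rot: [1.0, -0.017, 0.0, 0.001]
ft_force: [0.3, 0.6, -1.9]
width: 0.0168
t 5.85 shift [ 0.012  0.    -0.06 ] rot [ 0.003  0.    -0.016] w 16.8 F [ 0.3  0.6 -1.9]
```

View pics/w3.png

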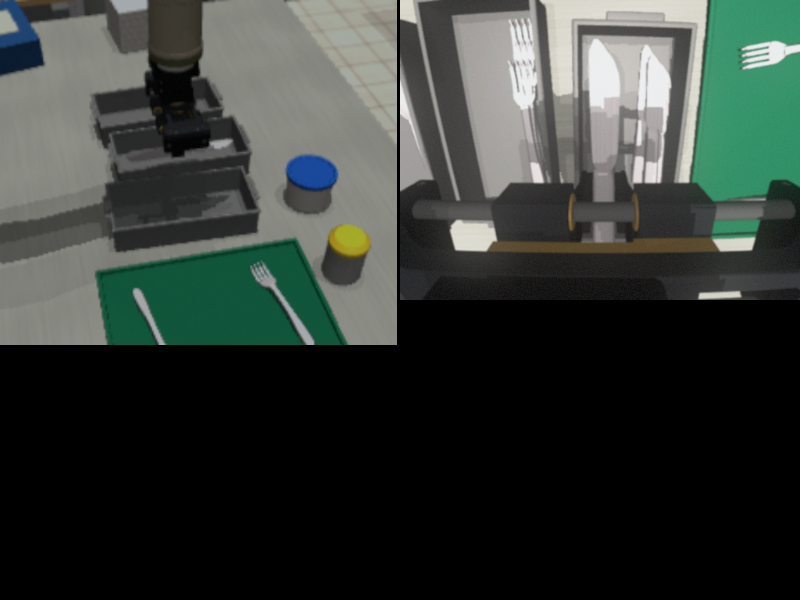

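Right crop (image top = +x): the held knife's blade at (603,90) is above the empty half of the knife tray, tip the same way as the fixed ones at (655,100). Lowering and releasing.

```bash
python3 -m inch '{"translation":[[0.01,0,-0.3],[0.01,0,-0.6],[0.01,0,-0.65],[0.01,0,-0.65]],"rot":[[0,0,-0.016],[0,0,-0.016],[0,0,-0.016],[0,0,-0.016]],"jaw":[5,5,5,5]}'
python3 -m inch '{"translation":[[0,0,-0.25],[0,0,-0.5],[0,0,-0.67],[0,0,-0.67],[0,0,-0.67]],"rot":[[0,0,0],[0,0,0],[0,0,0],[0,0,0],[0,0,0]],"jaw":[5,5,5,5,5]}'
python3 - <<'E'
from h import *
plan(.536,.1236,.021,-92.9)
E
```

```text
time: 6.35
ee_pos: [0.5357, 0.1212, 0.091]
eef_rot: [1.0, -0.023, -0.0, 0.002]
ft_force: [0.0, 0.2, -1.2]
width: 0.0171
time: 6.85
ee_pos: [0.5367, 0.1212, 0.0256]
eef_rot: [1.0, -0.023, 0.0, 0.002]
ft_force: [-0.8, 0.1, -0.6]
width: 0.017
t 6.85 shift [-0.007  0.024 -0.046] rot [ 0.003  0.001 -0.005] w 17.0 F [-0.8  0.1 -0.6]
```

```bash
python3 -m inch '{"translation":[[0,0.01,-0.04],[0,0.01,-0.04],[0,0.01,-0.04],[0,0.01,-0.04],[0,0.01,0.1],[0,0.01,0.4],[0,0.01,0.8],[0,0.01,1],[0,0.01,1]],"rot":[[0,0,0],[0,0,0],[0,0,0],[0,0,0],[0,0,0],[0,0,0],[0,0,0],[0,0,0],[0,0,0]],"jaw":[5,27,27,27,27,27,27,27,27]}'
python3 -m inch '{"translation":[[-0.1,-0.2,0.2],[-0.2,-0.5,0.2],[-0.34,-0.88,0.2],[-0.34,-0.88,0.2]],"rot":[[0,0,0.13],[0,0,0.26],[0,0,0.39],[0,0,0.54]],"jaw":[27,27,50,50]}'
python3 -m inch '{"translation":[[-0.1,-0.2,0],[-0.2,-0.5,0],[-0.34,-0.88,0],[-0.34,-0.88,0]],"rot":[[0,0,0.13],[0,0,0.26],[0,0,0.39],[0,0,0.54]],"jaw":[50,50,50,50]}'
python3 -m inch '{"translation":[[-0.1,-0.2,0],[-0.2,-0.5,0],[-0.34,-0.88,0],[-0.34,-0.88,0],[-0.34,-0.88,0]],"rot":[[0,0,0.13],[0,0,0.26],[0,0,0.39],[0,0,0.54],[0,0,0.54]],"jaw":[50,50,50,50,50]}'
python3 - <<'E'
from h import *
plan(.430,-.155,.15,7)
s=r.read_state();im=eyes.camera('wrist');np.savez('pics/w4.npz',im=im,**{k:s[k] for k in('ee_pos','eef_rot')})
C=cam('wrist',s);pieces(C,im)
E
```

```text
time: 7.75
ee_pos: [0.5387, 0.1225, 0.1296]
eef_rot: [1.0, -0.023, 0.003, 0.0]
ft_force: [0.2, 0.2, -0.4]
width: 0.0271
time: 8.15
ee_pos: [0.5031, 0.0291, 0.1496]
eef_rot: [0.967, 0.253, 0.002, -0.001]
ft_force: [-0.5, 0.5, -0.2]
width: 0.0361
time: 8.55
ee_pos: [0.467, -0.0639, 0.1495]
eef_rot: [0.861, 0.509, 0.002, -0.001]
ft_force: [0.9, 0.7, 0.3]
width: 0.0495
time: 9.05
ee_pos: [0.4323, -0.1527, 0.1494]
eef_rot: [0.684, 0.729, 0.001, -0.002]
ft_force: [-0.1, 0.2, -0.2]
width: 0.0502
t 9.05 shift [-0.023 -0.023  0.006] rot [-0.005 -0.001  0.056] w 50.2 F [-0.1  0.2 -0.2]
px(260,166) mid [ 0.4335 -0.1499] ang 101.5 len 183 w- 22 w0 11 w+ 18
px(462,165) mid [ 0.6527 -0.1437] ang 102.0 len 174 w- 19 w0 12 w+ 33
```

```bash
python3 -m inch '{"translation":[[-0.02,-0.02,-0.3],[-0.02,-0.02,-0.6],[-0.02,-0.02,-0.7],[-0.02,-0.02,-0.7]],"rot":[[0,0,0.06],[0,0,0.06],[0,0,0.06],[0,0,0.06]],"jaw":[45,40,40,40]}'
python3 - <<'E'
from h import *
plan(.430,-.155,.0175,7.5)
E
```

```text
time: 9.5
ee_pos: [0.43, -0.1532, 0.0785]
eef_rot: [0.663, 0.749, 0.0, -0.003]
ft_force: [0.1, -0.3, 0.2]
width: 0.0404
t 9.5 shift [-0.    -0.018 -0.61 ] rot [-0.004 -0.004  0.009] w 40.4 F [ 0.1 -0.3  0.2]
```

```bash
python3 -m inch '{"translation":[[0,-0.018,-0.3],[0,-0.018,-0.61],[0,-0.018,-0.61],[0,-0.018,-0.61],[0,-0.018,-0.61],[0,-0.018,-0.61],[0,-0.018,-0.61],[0,-0.018,-0.61],[0,-0.018,-0.61]],"rot":[[0,0,0.01],[0,0,0.01],[0,0,0.01],[0,0,0.01],[0,0,0.01],[0,0,0.01],[0,0,0.01],[0,0,0.01],[0,0,0.01]],"jaw":[40,40,40,3,3,3,3,3,3]}' 40
python3 -m inch '{"translation":[[0,0,0.2],[0,0,0.6],[0,0,1],[0,0,1]],"rot":[[0,0,0],[0,0,0],[0,0,0],[0,0,0]],"jaw":[3,3,3,3]}'
python3 -m inch '{"translation":[[0.1,0.3,0.4],[0.18,0.6,0.4],[0.18,0.95,0.4],[0.18,0.95,0.4]],"rot":[[0,0,0.12],[0,0,0.25],[0,0,0.36],[0,0,0.36]],"jaw":[3,3,3,3]}'
python3 -m inch '{"translation":[[0.1,0.4,0],[0.18,0.8,0],[0.18,0.95,0]],"rot":[[0,0,0.12],[0,0,0.25],[0,0,0.36]],"jaw":[3,3,3]}'
python3 -m inch '{"translation":[[0.1,0.4,0],[0.18,0.8,0],[0.18,0.95,0]],"rot":[[0,0,0.12],[0,0,0.25],[0,0,0.36]],"jaw":[3,3,3]}'
python3 -m inch '{"translation":[[0.1,0.4,0],[0.18,0.8,0],[0.18,0.95,0]],"rot":[[0,0,0.12],[0,0,0.25],[0,0,0.34]],"jaw":[3,3,3]}'
python3 - <<'E'
from h import *
plan(.5405,.444,.15,92.5)
E
```

```text
time: 10.4
ee_pos: [0.4303, -0.1548, 0.0178]
eef_rot: [0.659, 0.752, 0.0, -0.003]
ft_force: [0.4, 0.9, 3.8]
width: 0.0089
time: 10.8
ee_pos: [0.4328, -0.1556, 0.1219]
eef_rot: [0.659, 0.752, 0.003, -0.001]
ft_force: [1.2, 0.3, -1.3]
width: 0.0094
time: 11.2
ee_pos: [0.4506, -0.0561, 0.1614]
eef_rot: [0.502, 0.865, 0.003, -0.002]
ft_force: [0.1, 0.5, -1.0]
width: 0.009
time: 11.5
ee_pos: [0.4687, 0.0424, 0.1606]
eef_rot: [0.327, 0.945, 0.002, -0.003]
ft_force: [-0.1, 0.2, 0.1]
width: 0.0092
time: 11.8
ee_pos: [0.4865, 0.1411, 0.1595]
eef_rot: [0.14, 0.99, 0.002, -0.004]
ft_force: [0.1, 0.2, -0.6]
width: 0.0091
time: 12.1
ee_pos: [0.504, 0.24, 0.1582]
eef_rot: [-0.042, 0.999, 0.001, -0.005]
ft_force: [-1.6, -0.4, 0.6]
width: 0.0092
t 12.1 shift [ 0.365  2.04  -0.082] rot [-0.002 -0.009 -0.038] w 9.2 F [-1.6 -0.4  0.6]
```

```bash
python3 -m inch '{"translation":[[0.1,0.4,0],[0.18,0.8,0],[0.18,0.98,0],[0.18,0.98,0]],"rot":[[0,-0.009,-0.038],[0,-0.009,-0.038],[0,-0.009,-0.038],[0,-0.009,-0.038]],"jaw":[3,3,3,3]}'
python3 -m inch '{"translation":[[0.1,0.4,0],[0.18,0.8,0],[0.18,0.98,0],[0.18,0.98,0],[0.18,0.98,0]],"rot":[[0,0,0],[0,0,0],[0,0,0],[0,0,0],[0,0,0]],"jaw":[3,3,3,3,3]}'
python3 - <<'E'
from h import *
plan(.5405,.444,.15,92.5)
s=r.read_state();im=eyes.camera('wrist');np.savez('pics/w5.npz',im=im,**{k:s[k] for k in('ee_pos','eef_rot')})
cv2.imwrite('pics/w5.png',im)
E
```

```text
time: 12.5
ee_pos: [0.5209, 0.3404, 0.1565]
eef_rot: [-0.023, 1.0, 0.0, -0.001]
ft_force: [0.2, -0.3, -1.4]
width: 0.0088
time: 13.0
ee_pos: [0.5395, 0.4363, 0.1559]
eef_rot: [-0.023, 1.0, -0.001, -0.001]
ft_force: [0.9, -0.8, -1.1]
width: 0.0093
t 13.0 shift [ 0.01   0.077 -0.059] rot [ 0.001 -0.002 -0.001] w 9.3 F [ 0.9 -0.8 -1.1]
```

View pics/w5.png

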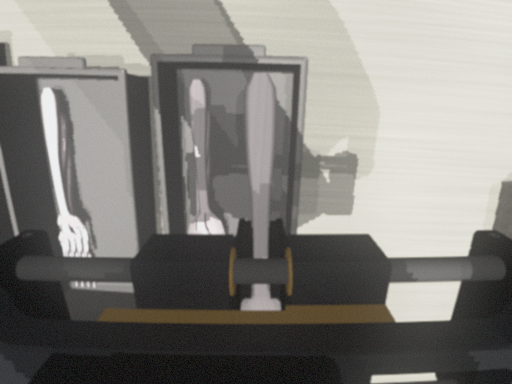

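```bash
python3 - <<'E'
from h import *
d=np.load('pics/w5.npz');C=cam('wrist',d)
print(toplane(C,[(160,68),(299,68),(290,225),(127,78)],.06).round(3))
print('handle end',toplane(C,[(260,75)],.145).round(3))
c,s=np.cos(.0436),np.sin(.0436);g=lambda x,y:[.430+x*c-y*s,.406+x*s+y*c,.060]
print(proj(C,[g(0,-.059),g(0,.059),g(.13,.059),g(.13,-.059)]).round())
E
```

```text
[[0.436 0.349 0.06 ]
 [0.431 0.463 0.06 ]
 [0.572 0.466 0.06 ]
 [0.445 0.32  0.06 ]]
handle end [[0.445 0.432 0.145]]
[[158.  64.]
 [302.  63.]
 [296. 211.]
 [171. 211.]]
```

```bash
python3 -m inch '{"translation":[[0.03,0.045,-0.3],[0.03,0.045,-0.6],[0.03,0.045,-0.65],[0.03,0.045,-0.65]],"rot":[[0,0,0],[0,0,0],[0,0,0],[0,0,0]],"jaw":[3,3,3,3]}'
python3 -m inch '{"translation":[[0,0,-0.25],[0,0,-0.5],[0,0,-0.66],[0,0,-0.66],[0,0,-0.66]],"rot":[[0,0,0],[0,0,0],[0,0,0],[0,0,0],[0,0,0]],"jaw":[3,3,3,3,3]}'
python3 - <<'E'
from h import *
plan(.542,.441,.0215,92.5)
E
```

```text
time: 13.45
ee_pos: [0.5429, 0.4386, 0.0911]
eef_rot: [-0.021, 1.0, -0.001, -0.001]
ft_force: [0.1, 0.6, 0.0]
width: 0.0093
time: 13.95
ee_pos: [0.5436, 0.4388, 0.0265]
eef_rot: [-0.021, 1.0, -0.001, -0.001]
ft_force: [0.4, 1.2, 0.5]
width: 0.0091
t 13.95 shift [-0.016  0.022 -0.05 ] rot [ 0.001 -0.001  0.001] w 9.1 F [0.4 1.2 0.5]
```

```bash
python3 -m inch '{"translation":[[0,0.01,-0.045],[0,0.01,-0.045],[0,0.01,-0.045],[0,0.01,-0.045],[0,0.01,0.1],[0,0.01,0.4],[0,0.01,0.8],[0,0.01,1],[0,0.01,1]],"rot":[[0,0,0],[0,0,0],[0,0,0],[0,0,0],[0,0,0],[0,0,0],[0,0,0],[0,0,0],[0,0,0]],"jaw":[3,18,18,18,18,18,18,18,18]}'
python3 -m inch '{"translation":[[0.1,-0.3,0.3],[0.17,-0.6,0.3],[0.17,-0.95,0.3],[0.17,-0.95,0.3]],"rot":[[0,0,0],[0,0,0],[0,0,-0.1],[0,0,-0.2]],"jaw":[18,18,18,18]}'
python3 -m inch '{"translation":[[0.1,-0.4,0],[0.17,-0.8,0],[0.17,-0.97,0]],"rot":[[0,0,-0.12],[0,0,-0.25],[0,0,-0.38]],"jaw":[50,50,50]}'
python3 -m inch '{"translation":[[0.1,-0.4,0],[0.17,-0.8,0],[0.17,-0.97,0]],"rot":[[0,0,-0.12],[0,0,-0.25],[0,0,-0.38]],"jaw":[50,50,50]}'
python3 -m inch '{"translation":[[0.1,-0.4,0],[0.17,-0.8,0],[0.17,-0.97,0]],"rot":[[0,0,-0.12],[0,0,-0.25],[0,0,-0.38]],"jaw":[50,50,50]}'
python3 -m inch '{"translation":[[0.1,-0.4,0],[0.17,-0.8,0],[0.17,-0.97,0],[0.17,-0.97,0]],"rot":[[0,0,0],[0,0,0],[0,0,0],[0,0,0]],"jaw":[50,50,50,50]}'
python3 - <<'E'
from h import *
plan(.663,-.207,.18,8)
C=cam('side');im=eyes.camera('side');cv2.imwrite('pics/s2.png',cv2.resize(im,(800,600)));pieces(C,im)
E
```

```text
time: 14.85
ee_pos: [0.5455, 0.441, 0.132]
eef_rot: [-0.021, 1.0, 0.002, 0.002]
ft_force: [1.1, 0.3, 0.2]
width: 0.0176
time: 15.25
ee_pos: [0.5644, 0.3395, 0.1629]
eef_rot: [0.089, 0.996, 0.001, 0.003]
ft_force: [0.2, -0.9, -0.7]
width: 0.0179
time: 15.55
ee_pos: [0.5825, 0.237, 0.1633]
eef_rot: [0.29, 0.957, -0.001, 0.003]
ft_force: [-0.4, 0.2, 0.1]
width: 0.0346
time: 15.85
ee_pos: [0.6001, 0.1346, 0.1638]
eef_rot: [0.478, 0.878, -0.002, 0.004]
ft_force: [0.9, 0.2, -0.0]
width: 0.0487
time: 16.15
ee_pos: [0.6171, 0.0324, 0.1643]
eef_rot: [0.646, 0.763, -0.003, 0.004]
ft_force: [-0.5, -0.8, -0.3]
width: 0.0498
time: 16.55
ee_pos: [0.6334, -0.0682, 0.1645]
eef_rot: [0.648, 0.762, -0.004, 0.004]
ft_force: [0.1, 0.2, -0.8]
width: 0.05
t 16.55 shift [ 0.296 -1.388  0.155] rot [ 0.011  0.002 -0.02 ] w 50.0 F [ 0.1  0.2 -0.8]
px(317,240) mid [ 0.656  -0.1706] ang 99.8 len 160 w- 15 w0 9 w+ 27
px(323,305) mid [ 0.5959 -0.3741] ang 72.7 len 193 w- 15 w0 8 w+ 39
px(280,320) mid [ 0.4826 -0.3642] ang 95.6 len 187 w- 27 w0 8 w+ 14
```

View pics/s2.png

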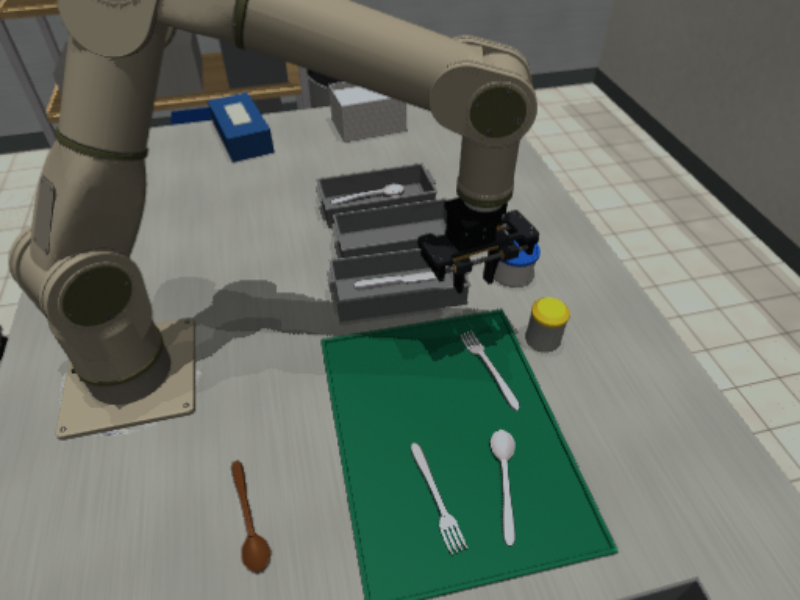

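Side view: the knife (395,280) and the first spoon (370,193) lie flat in their trays. Shaker, tub and the remaining pieces are untouched. Next is the fork beside the shaker, gripped 55 mm towards its handle so the gripper body clears the shaker.

```bash
python3 -m inch '{"translation":[[0.1,-0.3,0],[0.15,-0.6,0],[0.15,-0.69,0]],"rot":[[0.01,0,-0.02],[0.01,0,-0.02],[0.01,0,-0.02]],"jaw":[40,40,40]}'
python3 -m inch '{"translation":[[0.1,-0.3,0],[0.15,-0.6,0],[0.15,-0.68,0],[0.15,-0.68,0]],"rot":[[0,0,0],[0,0,0],[0,0,0],[0,0,0]],"jaw":[40,40,40,40]}'
python3 - <<'E'
from h import *
plan(.663,-.207,.0175,8)
E
```

```text
time: 16.9
ee_pos: [0.6487, -0.1359, 0.1642]
eef_rot: [0.655, 0.755, 0.0, 0.0]
ft_force: [-0.3, -0.2, 0.5]
width: 0.041
time: 17.3
ee_pos: [0.6636, -0.2035, 0.1639]
eef_rot: [0.656, 0.755, 0.0, 0.0]
ft_force: [0.8, 0.7, 0.3]
width: 0.0399
t 17.3 shift [-0.006 -0.035 -1.464] rot [-0.     0.001 -0.001] w 39.9 F [0.8 0.7 0.3]
```

```bash
python3 -m inch '{"translation":[[0,-0.035,-0.3],[0,-0.035,-0.6],[0,-0.035,-0.75],[0,-0.035,-0.75]],"rot":[[0,0,0],[0,0,0],[0,0,0],[0,0,0]],"jaw":[40,40,40,40]}'
python3 -m inch '{"translation":[[0,0,-0.3],[0,0,-0.6],[0,0,-0.69],[0,0,-0.69],[0,0,-0.69],[0,0,-0.69],[0,0,-0.69],[0,0,-0.69],[0,0,-0.69]],"rot":[[0,0,0],[0,0,0],[0,0,0],[0,0,0],[0,0,0],[0,0,0],[0,0,0],[0,0,0],[0,0,0]],"jaw":[40,40,40,40,3,3,3,3,3]}' 50
python3 -m inch '{"translation":[[0,0,0.2],[0,0,0.6],[0,0,1],[0,0,1]],"rot":[[0,0,0],[0,0,0],[0,0,0],[0,0,0]],"jaw":[3,3,3,3]}'
python3 -m inch '{"translation":[[0,0,0.2],[0,0,0.5],[0,0,0.5]],"rot":[[0,0,0],[0,0,0],[0,0,0]],"jaw":[3,3,3]}'
python3 - <<'E'
from h import *
s=r.read_state();im=eyes.camera('wrist');np.savez('pics/w6.npz',im=im,**{k:s[k] for k in('ee_pos','eef_rot')})
a=eyes.camera('side')[100:300,200:400];c=np.hstack([cv2.resize(a,(400,400)),cv2.resize(im,(400,400))]);cv2.imwrite('pics/w6.png',c)
E
```

```text
time: 17.7
ee_pos: [0.6629, -0.2041, 0.0868]
eef_rot: [0.655, 0.756, -0.0, -0.002]
ft_force: [-0.8, -0.5, -0.6]
width: 0.0398
time: 18.6
ee_pos: [0.6634, -0.2042, 0.0185]
eef_rot: [0.655, 0.756, 0.0, -0.001]
ft_force: [0.4, 0.4, 3.3]
width: 0.0125
time: 19.0
ee_pos: [0.6658, -0.2058, 0.1246]
eef_rot: [0.655, 0.756, 0.002, 0.002]
ft_force: [1.0, -0.7, -0.2]
width: 0.0124
time: 19.3
ee_pos: [0.6672, -0.2069, 0.1787]
eef_rot: [0.655, 0.756, 0.003, 0.005]
ft_force: [0.2, -1.4, 0.3]
width: 0.0122
```

View pics/w6.png

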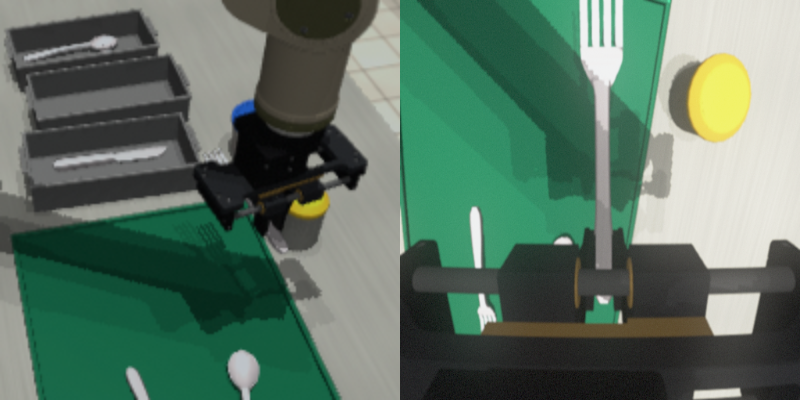

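The fork is gripped and aligned with the tool axis (right crop, tines at the top at (605,30)); the shaker at (718,97) is untouched. Carrying it to the fork tray.

```bash
python3 -m inch '{"translation":[[-0.1,0.3,0],[-0.2,0.6,0],[-0.29,0.95,0],[-0.29,0.95,0]],"rot":[[0,0,-0.12],[0,0,-0.24],[0,0,-0.33],[0,0,-0.33]],"jaw":[3,3,3,3]}'
python3 -m inch '{"translation":[[-0.1,0.3,0],[-0.2,0.6,0],[-0.29,0.95,0]],"rot":[[0,0,-0.12],[0,0,-0.24],[0,0,-0.33]],"jaw":[3,3,3]}'
python3 -m inch '{"translation":[[-0.1,0.3,0],[-0.2,0.6,0],[-0.29,0.95,0]],"rot":[[0,0,-0.12],[0,0,-0.24],[0,0,-0.33]],"jaw":[3,3,3]}'
python3 -m inch '{"translation":[[-0.1,0.3,0],[-0.2,0.6,0],[-0.29,0.95,0]],"rot":[[0,0,-0.12],[0,0,-0.24],[0,0,-0.33]],"jaw":[3,3,3]}'
python3 -m inch '{"translation":[[-0.1,0.3,0],[-0.2,0.6,0],[-0.29,0.95,0],[-0.29,0.95,0]],"rot":[[0,0,-0.12],[0,0,-0.24],[0,0,-0.28],[0,0,-0.28]],"jaw":[3,3,3,3]}' 
python3 - <<'E'
from h import *
plan(.516,.288,.16,-90)
s=r.read_state();im=eyes.camera('wrist');np.savez('pics/w7.npz',im=im,**{k:s[k] for k in('ee_pos','eef_rot')})
C=cam('wrist',s);g=[(.443+x,.255+y,z) for x,y,z in((.26,-.059,.06),(.26,.059,.06),(.1,-.059,.06),(.1,.059,.06),(.26,.059,.003),(.26,-.059,.003))]
for p in proj(C,g): cv2.circle(im,tuple(int(v) for v in p),2,(0,0,255),-1)
cv2.imwrite('pics/w7.png',im)
E
```

```text
time: 19.8
ee_pos: [0.6365, -0.1039, 0.1726]
eef_rot: [0.774, 0.634, 0.002, 0.001]
ft_force: [0.3, 0.7, -0.8]
width: 0.0122
time: 20.1
ee_pos: [0.6063, -0.0087, 0.1713]
eef_rot: [0.872, 0.489, 0.001, 0.001]
ft_force: [1.0, -1.0, -0.8]
width: 0.0122
time: 20.4
ee_pos: [0.5762, 0.0867, 0.1702]
eef_rot: [0.944, 0.329, -0.0, 0.001]
ft_force: [0.8, -0.8, -1.1]
width: 0.0127
time: 20.7
ee_pos: [0.5461, 0.182, 0.1692]
eef_rot: [0.987, 0.159, -0.001, 0.001]
ft_force: [1.4, 0.3, -0.7]
width: 0.0122
time: 21.1
ee_pos: [0.5148, 0.2827, 0.1673]
eef_rot: [1.0, 0.017, -0.003, 0.002]
ft_force: [0.5, -0.6, -1.4]
width: 0.0122
t 21.1 shift [ 0.012  0.053 -0.073] rot [ 0.003 -0.005 -0.032] w 12.2 F [ 0.5 -0.6 -1.4]
```

View pics/w7.png

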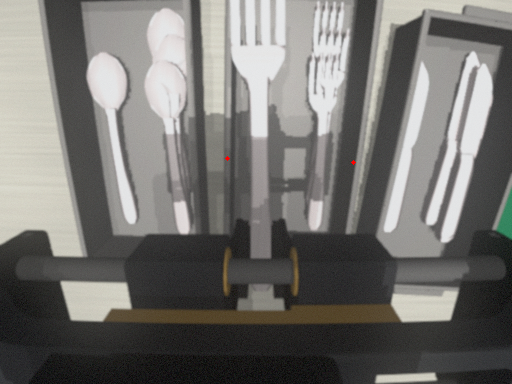

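```bash
python3 -m inch '{"translation":[[0.01,0.03,-0.3],[0.01,0.03,-0.6],[0.01,0.03,-0.7],[0.01,0.03,-0.7]],"rot":[[0,0,-0.032],[0,0,-0.032],[0,0,-0.032],[0,0,-0.032]],"jaw":[3,3,3,3]}'
python3 -m inch '{"translation":[[0,0,-0.25],[0,0,-0.5],[0,0,-0.72],[0,0,-0.72],[0,0,-0.72]],"rot":[[0,0,0],[0,0,0],[0,0,0],[0,0,0],[0,0,0]],"jaw":[3,3,3,3,3]}'
python3 - <<'E'
from h import *
plan(.516,.285,.0215,-90)
E
```

```text
time: 21.55
ee_pos: [0.5163, 0.281, 0.0965]
eef_rot: [1.0, -0.001, -0.003, 0.003]
ft_force: [0.2, 0.7, 0.6]
width: 0.0122
time: 22.05
ee_pos: [0.5173, 0.2807, 0.026]
eef_rot: [1.0, -0.002, -0.003, 0.003]
ft_force: [0.0, 0.3, -0.3]
width: 0.0125
t 22.05 shift [-0.013  0.043 -0.045] rot [ 0.005 -0.005  0.003] w 12.5 F [ 0.   0.3 -0.3]
```

```bash
python3 -m inch '{"translation":[[0,0.04,-0.02],[0,0.04,-0.045],[0,0.04,-0.045],[0,0.04,-0.045],[0,0.04,-0.045],[0,0.04,0.1],[0,0.04,0.4],[0,0.04,0.8],[0,0.04,1],[0,0.04,1]],"rot":[[0,0,0],[0,0,0],[0,0,0],[0,0,0],[0,0,0],[0,0,0],[0,0,0],[0,0,0],[0,0,0],[0,0,0]],"jaw":[3,3,19,19,19,19,19,19,19,19]}'
python3 -m inch '{"translation":[[0,-0.3,0.3],[-0.03,-0.6,0.3],[-0.05,-0.9,0.3],[-0.05,-0.9,0.3]],"rot":[[0,0,0],[0,0,0.12],[0,0,0.24],[0,0,0.32]],"jaw":[19,19,19,19]}'
python3 -m inch '{"translation":[[0,-0.4,0],[-0.03,-0.8,0],[-0.05,-0.9,0]],"rot":[[0,0,0.12],[0,0,0.24],[0,0,0.32]],"jaw":[40,40,40]}'
python3 -m inch '{"translation":[[0,-0.4,0],[-0.03,-0.8,0],[-0.05,-0.9,0]],"rot":[[0,0,0.12],[0,0,0.24],[0,0,0.32]],"jaw":[40,40,40]}'
python3 -m inch '{"translation":[[0,-0.4,0],[-0.03,-0.8,0],[-0.05,-0.9,0]],"rot":[[0,0,0.12],[0,0,0.24],[0,0,0.32]],"jaw":[40,40,40]}'
python3 -m inch '{"translation":[[0,-0.4,0],[-0.03,-0.8,0],[-0.05,-0.9,0]],"rot":[[0,0,0.12],[0,0,0.24],[0,0,0.32]],"jaw":[40,40,40]}'
python3 -m inch '{"translation":[[0,-0.4,0],[-0.03,-0.8,0],[-0.05,-0.9,0],[-0.05,-0.9,0]],"rot":[[0,0,0],[0,0,0],[0,0,0],[0,0,0]],"jaw":[40,40,40,40]}'
python3 - <<'E'
from h import *
plan(.4827,-.3635,.15,6.5)
s=r.read_state();im=eyes.camera('wrist');np.savez('pics/w8.npz',im=im,**{k:s[k] for k in('ee_pos','eef_rot')})
pieces(cam('wrist',s),im)
E
```

```text
time: 23.05
ee_pos: [0.5189, 0.2851, 0.1299]
eef_rot: [1.0, -0.002, -0.001, 0.001]
ft_force: [-0.3, -0.1, -0.6]
width: 0.0193
time: 23.45
ee_pos: [0.5137, 0.1902, 0.1601]
eef_rot: [0.986, 0.164, -0.001, 0.001]
ft_force: [0.1, 0.2, -0.8]
width: 0.019
time: 23.75
ee_pos: [0.5081, 0.0951, 0.1601]
eef_rot: [0.945, 0.326, -0.001, 0.001]
ft_force: [-0.3, -0.3, 0.0]
width: 0.0351
time: 24.05
ee_pos: [0.5022, 0.0002, 0.1601]
eef_rot: [0.878, 0.479, -0.001, 0.001]
ft_force: [0.7, 0.3, -0.1]
width: 0.04
time: 24.35
ee_pos: [0.4959, -0.0947, 0.1603]
eef_rot: [0.786, 0.618, -0.001, 0.002]
ft_force: [-0.7, 0.3, 0.5]
width: 0.0398
time: 24.65
ee_pos: [0.4893, -0.1895, 0.1604]
eef_rot: [0.672, 0.74, -0.001, 0.002]
ft_force: [-0.2, -0.2, 1.3]
width: 0.0404
time: 25.05
ee_pos: [0.4829, -0.2815, 0.1602]
eef_rot: [0.674, 0.739, -0.001, 0.002]
ft_force: [-0.5, -0.1, -0.1]
width: 0.0404
t 25.05 shift [-0.002 -0.82  -0.102] rot [0.005 0.001 0.02 ] w 40.4 F [-0.5 -0.1 -0.1]
px(254,208) mid [ 0.4798 -0.3249] ang 95.8 len 116 w- 0 w0 16 w+ 0
px(374,211) mid [ 0.6174 -0.3127] ang 74.0 len 61 w- 0 w0 44 w+ 0
```

```bash
python3 -m inch '{"translation":[[0.01,-0.3,0],[0.01,-0.6,-0.2],[0.01,-0.8,-0.6],[0.01,-0.8,-0.75],[0.01,-0.8,-0.75]],"rot":[[0,0,0.02],[0,0,0.02],[0,0,0.02],[0,0,0.02],[0,0,0.02]],"jaw":[40,40,40,40,40]}'
python3 - <<'E'
from h import *
plan(.4832,-.3635,.0175,6.2)
E
```

```text
time: 25.6
ee_pos: [0.4843, -0.3571, 0.0829]
eef_rot: [0.665, 0.747, -0.001, -0.0]
ft_force: [-0.7, -0.4, -0.2]
width: 0.0398
t 25.6 shift [-0.011 -0.064 -0.654] rot [ 0.001 -0.002 -0.008] w 39.8 F [-0.7 -0.4 -0.2]
```

```bash
python3 -m inch '{"translation":[[-0.01,-0.064,-0.3],[-0.01,-0.064,-0.6],[-0.01,-0.064,-0.655],[-0.01,-0.064,-0.655],[-0.01,-0.064,-0.655],[-0.01,-0.064,-0.655],[-0.01,-0.064,-0.655],[-0.01,-0.064,-0.655],[-0.01,-0.064,-0.655]],"rot":[[0,0,-0.008],[0,0,-0.008],[0,0,-0.008],[0,0,-0.008],[0,0,-0.008],[0,0,-0.008],[0,0,-0.008],[0,0,-0.008],[0,0,-0.008]],"jaw":[40,40,40,40,3,3,3,3,3]}' 45
python3 -m inch '{"translation":[[0,0,0.2],[0,0,0.6],[0,0,1],[0,0,1]],"rot":[[0,0,0],[0,0,0],[0,0,0],[0,0,0]],"jaw":[3,3,3,3]}'
python3 -m inch '{"translation":[[0.06,0.3,0.4],[0.12,0.6,0.4],[0.12,0.86,0.4],[0.12,0.86,0.4]],"rot":[[0,0,0.1],[0,0,0.2],[0,0,0.28],[0,0,0.28]],"jaw":[3,3,3,3]}'
python3 -m inch '{"translation":[[0.06,0.4,0],[0.12,0.8,0],[0.12,0.86,0]],"rot":[[0,0,0.1],[0,0,0.2],[0,0,0.28]],"jaw":[3,3,3]}'
python3 -m inch '{"translation":[[0.06,0.4,0],[0.12,0.8,0],[0.12,0.86,0]],"rot":[[0,0,0.1],[0,0,0.2],[0,0,0.28]],"jaw":[3,3,3]}'
python3 -m inch '{"translation":[[0.06,0.4,0],[0.12,0.8,0],[0.12,0.86,0]],"rot":[[0,0,0.1],[0,0,0.2],[0,0,0.28]],"jaw":[3,3,3]}'
python3 -m inch '{"translation":[[0.06,0.4,0],[0.12,0.8,0],[0.12,0.86,0]],"rot":[[0,0,0.1],[0,0,0.2],[0,0,0.26]],"jaw":[3,3,3]}'
python3 -m inch '{"translation":[[0.06,0.4,0],[0.12,0.8,0],[0.12,0.86,0],[0.12,0.86,0]],"rot":[[0,0,0],[0,0,0],[0,0,0],[0,0,0]],"jaw":[3,3,3,3]}'
python3 - <<'E'
from h import *
plan(.568,.257,.16,90)
E
```

```text
time: 26.5
ee_pos: [0.4835, -0.3636, 0.0178]
eef_rot: [0.668, 0.744, -0.001, -0.0]
ft_force: [0.3, 0.3, 2.4]
width: 0.009
time: 26.9
ee_pos: [0.4852, -0.3658, 0.1228]
eef_rot: [0.668, 0.744, -0.0, 0.003]
ft_force: [0.5, -0.3, -0.0]
width: 0.0086
time: 27.3
ee_pos: [0.4982, -0.2757, 0.1622]
eef_rot: [0.549, 0.836, 0.001, 0.003]
ft_force: [0.1, 0.3, -0.8]
width: 0.009
time: 27.6
ee_pos: [0.5113, -0.1848, 0.1615]
eef_rot: [0.417, 0.909, 0.002, 0.002]
ft_force: [-0.1, -0.5, -0.6]
width: 0.0085
time: 27.9
ee_pos: [0.524, -0.0937, 0.1608]
eef_rot: [0.275, 0.961, 0.003, 0.001]
ft_force: [-0.5, -0.5, -1.4]
width: 0.009
time: 28.2
ee_pos: [0.5363, -0.0025, 0.1601]
eef_rot: [0.127, 0.992, 0.004, -0.0]
ft_force: [-0.6, -0.6, -0.7]
width: 0.0091
time: 28.5
ee_pos: [0.5483, 0.0889, 0.1592]
eef_rot: [-0.013, 1.0, 0.005, -0.001]
ft_force: [-1.1, -0.5, -0.8]
width: 0.009
time: 28.9
ee_pos: [0.5601, 0.1758, 0.1583]
eef_rot: [-0.014, 1.0, 0.004, -0.002]
ft_force: [0.2, -0.7, -0.8]
width: 0.0091
t 28.9 shift [0.079 0.812 0.017] rot [-0.008 -0.003 -0.027] w 9.1 F [ 0.2 -0.7 -0.8]
```

```bash
python3 -m inch '{"translation":[[0.04,0.4,0],[0.08,0.77,0],[0.08,0.8,0],[0.08,0.8,0],[0.08,0.8,0]],"rot":[[-0.008,0,-0.027],[-0.008,0,-0.027],[-0.008,0,-0.027],[-0.008,0,-0.027],[-0.008,0,-0.027]],"jaw":[3,3,3,3,3]}'
python3 - <<'E'
from h import *
plan(.568,.257,.0215,90)
s=r.read_state();im=eyes.camera('wrist');sd=eyes.camera('side')
c=np.hstack([cv2.resize(sd[90:240,180:330],(400,400)),cv2.resize(im,(400,400))]);cv2.imwrite('pics/w9.png',c)
E
```

```text
time: 29.4
ee_pos: [0.5686, 0.253, 0.1582]
eef_rot: [0.002, 1.0, -0.001, -0.002]
ft_force: [0.1, 0.1, -1.1]
width: 0.0086
t 29.4 shift [-0.006  0.04  -1.367] rot [ 0.001 -0.003  0.003] w 8.6 F [ 0.1  0.1 -1.1]
```

View pics/w9.png

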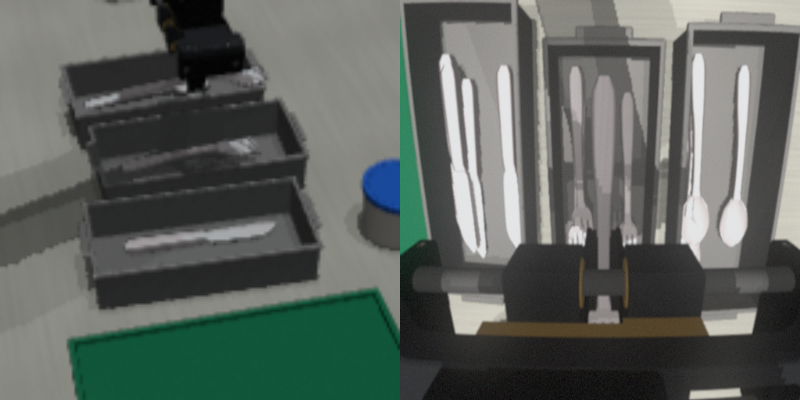

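```bash
python3 -m inch '{"translation":[[0,0.01,-0.3],[0,0.01,-0.6],[0,0.01,-0.7],[0,0.01,-0.7]],"rot":[[0,0,0],[0,0,0],[0,0,0],[0,0,0]],"jaw":[3,3,3,3]}'
python3 -m inch '{"translation":[[0,0.01,-0.3],[0,0.01,-0.5],[0,0.01,-0.63],[0,0.01,-0.63],[0,0.01,-0.63]],"rot":[[0,0,0],[0,0,0],[0,0,0],[0,0,0],[0,0,0]],"jaw":[3,3,3,3,3]}'
python3 - <<'E'
from h import *
plan(.568,.254,.0215,90)
E
```

```text
time: 29.9
ee_pos: [0.568, 0.2532, 0.0874]
eef_rot: [0.002, 1.0, -0.001, -0.003]
ft_force: [-0.2, -0.6, 0.4]
width: 0.009
time: 30.4
ee_pos: [0.5688, 0.2543, 0.0258]
eef_rot: [0.002, 1.0, -0.001, -0.002]
ft_force: [0.8, -0.2, 0.3]
width: 0.009
t 30.4 shift [-0.008 -0.003 -0.043] rot [ 0.001 -0.004  0.004] w 9.0 F [ 0.8 -0.2  0.3]
```

```bash
python3 -m inch '{"translation":[[0,0,-0.04],[0,0,-0.04],[0,0,-0.04],[0,0,-0.04],[0,0,-0.04],[0,0,0.1],[0,0,0.4],[0,0,0.8],[0,0,1],[0,0,1]],"rot":[[0,0,0],[0,0,0],[0,0,0],[0,0,0],[0,0,0],[0,0,0],[0,0,0],[0,0,0],[0,0,0],[0,0,0]],"jaw":[3,3,15,15,15,15,15,15,15,15]}'
python3 -m inch '{"translation":[[0,-0.3,0.4],[0.03,-0.6,0.4],[0.03,-0.88,0.4],[0.03,-0.88,0.4]],"rot":[[0,0,0],[0,0,-0.1],[0,0,-0.2],[0,0,-0.3]],"jaw":[15,15,15,15]}'
python3 -m inch '{"translation":[[0,-0.4,0],[0.03,-0.8,0],[0.03,-0.88,0]],"rot":[[0,0,-0.12],[0,0,-0.24],[0,0,-0.35]],"jaw":[40,40,40]}'
python3 -m inch '{"translation":[[0,-0.4,0],[0.03,-0.8,0],[0.03,-0.88,0]],"rot":[[0,0,-0.12],[0,0,-0.24],[0,0,-0.35]],"jaw":[40,40,40]}'
python3 -m inch '{"translation":[[0,-0.4,0],[0.03,-0.8,0],[0.03,-0.88,0]],"rot":[[0,0,-0.12],[0,0,-0.24],[0,0,-0.35]],"jaw":[40,40,40]}'
python3 -m inch '{"translation":[[0,-0.4,0],[0.03,-0.8,0],[0.03,-0.88,0]],"rot":[[0,0,-0.12],[0,0,-0.24],[0,0,-0.35]],"jaw":[40,40,40]}'
python3 -m inch '{"translation":[[0,-0.4,0],[0.03,-0.8,0],[0.03,-0.88,0],[0.03,-0.88,0]],"rot":[[0,0,0],[0,0,0],[0,0,0],[0,0,0]],"jaw":[40,40,40,40]}'
python3 - <<'E'
from h import *
plan(.595,-.374,.15,-16.5)
s=r.read_state();im=eyes.camera('wrist')
pieces(cam('wrist',s),im)
sd=eyes.camera('side');pieces(cam('side'),sd)
E
```

```text
time: 31.4
ee_pos: [0.5708, 0.2549, 0.1304]
eef_rot: [0.002, 1.0, 0.001, 0.001]
ft_force: [-0.3, 1.2, -0.1]
width: 0.0149
time: 31.8
ee_pos: [0.5743, 0.1616, 0.1712]
eef_rot: [0.164, 0.986, 0.001, 0.001]
ft_force: [0.6, -0.2, -0.4]
width: 0.0148
time: 32.1
ee_pos: [0.5772, 0.0675, 0.1717]
eef_rot: [0.347, 0.938, -0.0, 0.002]
ft_force: [0.5, -0.5, 0.5]
width: 0.0315
time: 32.4
ee_pos: [0.5796, -0.0265, 0.1722]
eef_rot: [0.517, 0.856, -0.001, 0.002]
ft_force: [-0.4, 0.1, 0.3]
width: 0.0394
time: 32.7
ee_pos: [0.5814, -0.1202, 0.1727]
eef_rot: [0.668, 0.744, -0.002, 0.003]
ft_force: [0.6, 1.3, 0.6]
width: 0.0398
time: 33.0
ee_pos: [0.5827, -0.2137, 0.1731]
eef_rot: [0.796, 0.605, -0.004, 0.003]
ft_force: [-1.1, -0.6, -0.2]
width: 0.0402
time: 33.4
ee_pos: [0.5847, -0.3036, 0.173]
eef_rot: [0.797, 0.604, -0.004, 0.003]
ft_force: [0.4, 0.4, -0.1]
width: 0.0399
t 33.4 shift [ 0.103 -0.704 -0.23 ] rot [ 0.01  -0.003 -0.013] w 39.9 F [ 0.4  0.4 -0.1]
px(288,189) mid [ 0.6042 -0.3506] ang 72.7 len 137 w- 14 w0 12 w+ 30
px(324,324) mid [ 0.5883 -0.3992] ang 72.0 len 140 w- 12 w0 8 w+ 13
```

```bash
python3 -m inch '{"translation":[[0.11,-0.3,0],[0.11,-0.6,-0.2],[0.11,-0.7,-0.6],[0.11,-0.7,-0.9],[0.11,-0.7,-0.9]],"rot":[[0.01,0,-0.02],[0.01,0,-0.02],[0.01,0,-0.02],[0.01,0,-0.02],[0.01,0,-0.02]],"jaw":[40,40,40,40,40]}'
python3 - <<'E'
from h import *
plan(.596,-.374,.0175,-17)
E
```

```text
time: 34.0
ee_pos: [0.5961, -0.3668, 0.0783]
eef_rot: [0.802, 0.598, -0.001, -0.005]
ft_force: [-0.0, -0.1, -0.2]
width: 0.0398
t 34.0 shift [-0.001 -0.072 -0.608] rot [-0.006 -0.008 -0.007] w 39.8 F [-0.  -0.1 -0.2]
```

```bash
python3 -m inch '{"translation":[[0,-0.07,-0.3],[0,-0.07,-0.6],[0,-0.07,-0.61],[0,-0.07,-0.61],[0,-0.07,-0.61],[0,-0.07,-0.61],[0,-0.07,-0.61],[0,-0.07,-0.61],[0,-0.07,-0.61]],"rot":[[0,0,0],[0,0,0],[0,0,0],[0,0,0],[0,0,0],[0,0,0],[0,0,0],[0,0,0],[0,0,0]],"jaw":[40,40,40,40,3,3,3,3,3]}' 45
python3 -m inch '{"translation":[[0,0,0.2],[0,0,0.6],[0,0,1],[0,0,1]],"rot":[[0,0,0],[0,0,0],[0,0,0],[0,0,0]],"jaw":[3,3,3,3]}'
python3 -m inch '{"translation":[[0,0.3,0.4],[-0.05,0.6,0.4],[-0.05,0.93,0.4],[-0.05,0.93,0.4]],"rot":[[0,0,-0.1],[0,0,-0.2],[0,0,-0.24],[0,0,-0.24]],"jaw":[3,3,3,3]}'
python3 -m inch '{"translation":[[0,0.4,0],[-0.05,0.8,0],[-0.05,0.93,0]],"rot":[[0,0,-0.1],[0,0,-0.2],[0,0,-0.24]],"jaw":[3,3,3]}'
python3 -m inch '{"translation":[[0,0.4,0],[-0.05,0.8,0],[-0.05,0.93,0]],"rot":[[0,0,-0.1],[0,0,-0.2],[0,0,-0.24]],"jaw":[3,3,3]}'
python3 -m inch '{"translation":[[0,0.4,0],[-0.05,0.8,0],[-0.05,0.93,0]],"rot":[[0,0,-0.1],[0,0,-0.2],[0,0,-0.24]],"jaw":[3,3,3]}'
python3 -m inch '{"translation":[[0,0.4,0],[-0.05,0.8,0],[-0.05,0.93,0]],"rot":[[0,0,-0.1],[0,0,-0.2],[0,0,-0.2]],"jaw":[3,3,3]}'
python3 -m inch '{"translation":[[0,0.4,0],[-0.05,0.8,0],[-0.05,0.93,0]],"rot":[[0,0,0],[0,0,0],[0,0,0]],"jaw":[3,3,3]}'
python3 -m inch '{"translation":[[0,0.4,0],[-0.05,0.8,0],[-0.05,0.93,0],[-0.05,0.93,0]],"rot":[[0,0,0],[0,0,0],[0,0,0],[0,0,0]],"jaw":[3,3,3,3]}'
python3 - <<'E'
from h import *
plan(.557,.4115,.16,-87.5)
E
```

```text
time: 34.9
ee_pos: [0.5961, -0.3738, 0.0175]
eef_rot: [0.802, 0.598, -0.001, -0.005]
ft_force: [-0.7, 1.1, 2.0]
width: 0.0093
time: 35.3
ee_pos: [0.5979, -0.3764, 0.1253]
eef_rot: [0.802, 0.598, 0.0, -0.001]
ft_force: [0.5, -1.2, 0.0]
width: 0.009
time: 35.7
ee_pos: [0.5948, -0.2779, 0.1661]
eef_rot: [0.869, 0.494, 0.002, -0.002]
ft_force: [1.4, 1.0, -1.4]
width: 0.0088
time: 36.0
ee_pos: [0.5902, -0.1806, 0.1664]
eef_rot: [0.924, 0.382, 0.002, -0.003]
ft_force: [-0.1, -0.2, 0.0]
width: 0.0092
time: 36.3
ee_pos: [0.5854, -0.083, 0.1667]
eef_rot: [0.965, 0.263, 0.003, -0.003]
ft_force: [0.5, 0.5, -1.0]
width: 0.0093
time: 36.6
ee_pos: [0.5804, 0.0147, 0.1669]
eef_rot: [0.99, 0.141, 0.003, -0.004]
ft_force: [0.8, 0.3, -0.8]
width: 0.0087
time: 36.9
ee_pos: [0.575, 0.1125, 0.1672]
eef_rot: [0.999, 0.038, 0.003, -0.004]
ft_force: [-0.7, 0.5, -0.5]
width: 0.0085
time: 37.2
ee_pos: [0.5694, 0.2101, 0.1673]
eef_rot: [0.999, 0.041, 0.003, -0.005]
ft_force: [0.6, 0.8, -1.4]
width: 0.009
time: 37.6
ee_pos: [0.5644, 0.3046, 0.1674]
eef_rot: [0.999, 0.043, 0.003, -0.005]
ft_force: [0.3, 0.0, -1.7]
width: 0.0091
t 37.6 shift [-0.074  1.069 -0.074] rot [-0.009  0.005 -0.04 ] w 9.1 F [ 0.3  0.  -1.7]
```

```bash
python3 -m inch '{"translation":[[-0.04,0.4,0],[-0.07,0.8,0],[-0.07,1,0],[-0.07,1,0],[-0.07,1,0]],"rot":[[-0.009,0.005,-0.04],[-0.009,0.005,-0.04],[-0.009,0.005,-0.04],[-0.009,0.005,-0.04],[-0.009,0.005,-0.04]],"jaw":[3,3,3,3,3]}'
python3 - <<'E'
from h import *
plan(.557,.4115,.026,-87.5)
im=eyes.camera('wrist')
cv2.imwrite('pics/w10.png',im)
E
```

```text
time: 38.1
ee_pos: [0.5585, 0.4018, 0.1679]
eef_rot: [1.0, 0.021, 0.001, 0.001]
ft_force: [0.4, -0.3, -0.2]
width: 0.0085
t 38.1 shift [-0.015  0.097 -1.419] rot [0.001 0.001 0.002] w 8.5 F [ 0.4 -0.3 -0.2]
```

View pics/w10.png

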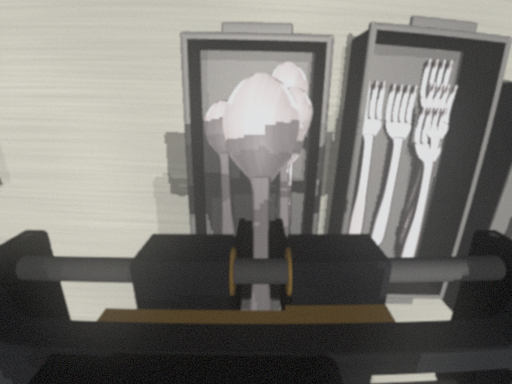

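Looking along the tool (image top = +x), both forks lie correctly in the fork tray. The held spoon (262,120) is above the gap between the first spoon (222,180) and the fixed ones (287,190); the gap's centre is about 5 px left, so I shift +6 mm in y and lower.

```bash
python3 -m inch '{"translation":[[0,0.065,-0.3],[0,0.065,-0.6],[0,0.065,-0.75],[0,0.065,-0.75]],"rot":[[0,0,0],[0,0,0],[0,0,0],[0,0,0]],"jaw":[3,3,3,3]}'
python3 -m inch '{"translation":[[0,0.01,-0.2],[0,0.01,-0.4],[0,0.01,-0.55],[0,0.01,-0.61],[0,0.01,-0.61]],"rot":[[0,0,0],[0,0,0],[0,0,0],[0,0,0],[0,0,0]],"jaw":[3,3,3,3,3]}'
python3 - <<'E'
from h import *
plan(.557,.408,.026,-87.5)
sd=eyes.camera('side')
cv2.imwrite('pics/s3.png',cv2.resize(sd[90:190,190:300],(660,600),interpolation=cv2.INTER_CUBIC))
E
```

```text
time: 38.55
ee_pos: [0.5582, 0.4059, 0.0914]
eef_rot: [1.0, 0.019, -0.001, 0.001]
ft_force: [-0.4, 0.9, 0.1]
width: 0.0089
time: 39.05
ee_pos: [0.5578, 0.4077, 0.0301]
eef_rot: [1.0, 0.02, -0.001, 0.001]
ft_force: [-3.3, 2.2, 2.6]
width: 0.009
t 39.05 shift [-0.008  0.003 -0.041] rot [ 0.002 -0.002  0.004] w 9.0 F [-3.3  2.2  2.6]
```

Light contact (about 4 N), as expected with the bowls overlapping. Releasing and lifting clear.

```bash
python3 -m inch '{"translation":[[0,0,0],[0,0,0],[0,0,0],[0,0,0],[0,0,0.05],[0,0,0.2],[0,0,0.5],[0,0,1],[0,0,1]],"rot":[[0,0,0],[0,0,0],[0,0,0],[0,0,0],[0,0,0],[0,0,0],[0,0,0],[0,0,0],[0,0,0]],"jaw":[15,15,15,15,15,15,15,15,15]}'
python3 -m inch '{"translation":[[0,0,0.5],[-0.2,0,1],[-0.5,0,1],[-0.5,0,1],[-0.5,0,1]],"rot":[[0,0,0],[0,0,0],[0,0,0],[0,0,0],[0,0,0]],"jaw":[15,15,15,15,15]}'
python3 - <<'E'
from h import *
s=r.read_state();im=eyes.camera('wrist');sd=eyes.camera('side')
c=np.hstack([cv2.resize(sd[70:230,170:390],(400,400)),cv2.resize(im,(400,400))]);cv2.imwrite('pics/f1.png',c)
E
```

```text
time: 40.0
ee_pos: [0.5611, 0.408, 0.1388]
eef_rot: [1.0, 0.019, 0.003, -0.001]
ft_force: [0.5, -0.9, -0.6]
width: 0.0149
time: 40.5
ee_pos: [0.5108, 0.4085, 0.2399]
eef_rot: [1.0, 0.02, 0.004, -0.002]
ft_force: [0.2, -0.1, -0.5]
width: 0.0151
```

View pics/f1.png

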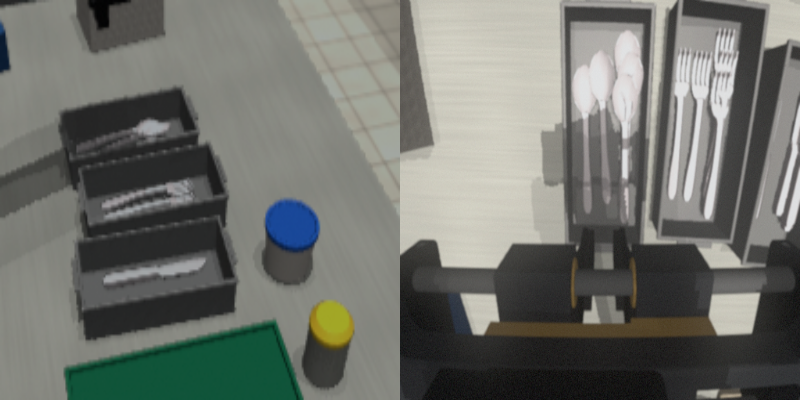

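All five pieces lie in their trays with heads at +x like the fixed ones: spoons at (585,130) and (602,120), forks at (680,120) and (700,120), knife at (155,270) in the left crop. Last I check that the bystanders haven't moved, then hand in.

```bash
python3 - <<'E'
from h import *
im=eyes.camera('side');h=cv2.cvtColor(im,cv2.COLOR_BGR2HSV);C=cam('side')
for nm,lo,hi,z in(('shaker',(22,150,90),(35,255,255),.096),('tub',(105,150,90),(125,255,255),.073)):
    k,l,st,c=cv2.connectedComponentsWithStats(cv2.inRange(h,lo,hi))
    for i in range(1,k):
        if st[i,4]>200: print(nm,toplane(C,c[i],z).round(3))
pieces(C,im);s=r.read_state();print(s['time'],np.abs(s['joint_vel']).max())
r.close_job()
E
```

```text
shaker [[ 0.772 -0.117  0.096]]
tub [[0.25  0.81  0.073]]
tub [[0.791 0.086 0.073]]
40.65 0.007916232950397898
the job is handed in; nothing more can be done
```

I put all five pieces into the trays holding their own kind: one knife, two forks and two spoons. All are lying down with their handles at the -x end, the same way as the ones already there. I handed the job in at 40.65 s of the 134 s allowed; it reports no verdict.

- **Final pictures:** every piece is inside its tray with its head pointing the right way, and the green tray is empty. I judged level and height by eye, not by measurement.
- **Bystanders:** the shaker and tub measured where they were at the start: (0.772, -0.117) and (0.791, 0.086). I left the brown spoon alone.
- **Gripper:** open, empty and well clear of everything; the arm was still.
- **Disagreements:**
  - The first spoon-tray estimate was about 3 mm off against a closer look, and I corrected for it.
  - The two cameras put the shaker 20 mm apart in x, so I gripped the fork beside it 55 mm towards its handle to keep clear.
- **Second spoon:** it touched something at about 5 N while I was lowering it between the other spoons, so I released it there.

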